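# Load a cartridge in the bulk film loader and wind it to the preset mark

### The arm

A 6-joint arm with a two-finger parallel gripper is mounted at the origin on the work surface. World frame = base frame: x ahead of the robot, y to its left, z up, the work surface at z = 0. Lengths are in mm, angles in degrees, forces in N, time in s.
With the tool pointing down it reaches from about 300 to 850 mm from the base axis. Payload 4.2 kg.
Tool frame: the origin (TCP) lies between the finger pads, 19 mm behind the fingertips; this is the grasp point; z points along the fingers, y is the line along which they close (so a half turn about z gives the same grasp; the last joint's range is limited). The gripper opens to 91 mm and grips with 3 to 60 N. Pads are 32 mm wide; open, the fingers measure 118 mm over their backs; the gripper's body (76 mm by 178 mm) begins 60 mm behind the grasp point.
Start: joints at [-72.479, 18.312, 89.639, -0, 72.044, -1.146], TCP at [184.041, -544.766, 232.776] pointing down, gripper open.
Joint ranges: [-177.97, 177.97], [-48.28, 115.42], [12.27, 149.76], [-77.06, 257.06], [2.81, 150.46], [-146.56, 146.56]. Speed limits (degrees/s): [147.25, 147.25, 180, 180, 180, 180].

### API

Orientations are given as [roll, pitch, yaw] about the fixed x, y, z axes, in that order (R = Rz(yaw) Ry(pitch) Rx(roll)).
In Python, from workcell import env gives the robot as it stands. The module is installed in compiled form; this text tells all that it offers.
- The arm moves only by the tool arm_command, never from a script. Its argument "rows" is a list of rows, each an object with "delta_pos": the shift along the tool's x, y, z in mm, a list of three; "roll": the turn about the tool's z in units of 5 degrees (1.0 is 5 degrees); "jaw": the opening in per cent of the stroke, from 0 (shut) to 100 (fully open). A call has 1 to 20 rows; each row is the pose to reach, as a shift and turn from the pose commanded when the call began, along the tool's axes at that moment; what a row does not reach only later rows make up. A row lasts 1/12 s, in which the tool goes at most 41.7 mm and 7.16 degrees, less where a joint would pass 70% of its speed; a pose out of reach is approached as far as the arm can. A call with a gripper value outside its range is refused whole. The fingers move at their own pace and stop on an object; "squeeze" is the grip in N (left out, the last holds). Time passes only in rows, so rows that repeat a pose let the fingers close. It gives the time, the measured TCP pose, the force, the opening and the grip force at its end, in the units of the state.
- env.state(): the state, without advancing time (a new reading comes with each control period).
- env.grab_frame(name): name is "side" or "top" or "wrist"; returns a dict with "img" (480x640x3 uint8, blue, green, red), "z_map" (480x640 float32, mm along the optical axis (not along the pixel's ray), 0 where there is no reading), "fov_y" (degrees; the focal length in pixels is half the picture's height over the tangent of half this angle, whatever the lens; pixels are square), "cx", "cy" (the principal point, pixels), "R" (3x3) and "t" (3): a world point X has camera coordinates R X + t; the wrist camera has in their place "T_tool_cam" (4x4, takes a point from camera to tool coordinates, whose origin is the TCP and whose axes are the flange's). Camera axes: x right, y down, z forward; pixel columns grow to the right and rows downward; lengths in mm; the calibration is good to about 2 mm. A picture is of the moment at which its call begins: read the wrist's pose just before it.
- env.job_done(): hands the job in; it is judged then, once.
The state is a dict: "time_s": time; "qpos": joint angles; "qvel": joint speeds; "effort": joint torques, N m; "ee_pos": TCP position; "ee_rot": TCP orientation; "force": force on the tool from outside, world axes, zero at the start; "torque": the same for the moment, N m; "gripper_width": finger opening in mm; "gripper_force": force on a finger pad.
Only numpy, scipy, OpenCV 4.12 (cv2) and the standard library are available. Lean on these libraries where they do the work, as an engineer would, in place of code of your own. Each camera call takes 0.05 s, during which the arm holds its last target. There are 200 camera calls.

### The job

Stand the yellow-capped film cartridge upright in the loader's open square bay, and only then wind the round black knob clockwise (seen from above), in as many grasps as it takes, until its white pointer points into the orange preset mark. Leave the mark ring as it is set, and leave everything else on the counter where it is.

Things in the scene. Friction and masses are not known exactly. Their poses are not given: they have to be found in the camera images.
- cart_yellow: chrome reloadable film cartridge standing upright: cylinder 40 mm in diameter, 82 mm tall, with 10 mm yellow end caps of the same diameter and a yellow spool stub (16 mm across, 6 mm high) on top, total height 88 mm, 0.09 to 0.18 kg. Origin: centre of the underside; z up along its axis. Smooth all round: any grasp yaw does. This is the one to load.
- cart_black: chrome reloadable film cartridge standing upright: cylinder 40 mm in diameter, 82 mm tall, with 10 mm black end caps of the same diameter and a black spool stub (16 mm across, 6 mm high) on top, total height 88 mm, 0.09 to 0.18 kg. Origin: centre of the underside; z up along its axis. Smooth all round: any grasp yaw does. Already loaded: leave it alone. It swaps places with the yellow one.
- loader: gray plastic bulk film loader, fixed to the counter: base plate 160 x 270 x 10 mm, with an upright drum (148 mm in diameter, top at 95 mm) and, beside it, the open bay. Origin: on the counter, on the axis of the drum and of the knob; z up. Its y axis points from the drum to the bay, whose centre is 135 mm away; its x axis is level, across that line.
- bay (a point): centre of the inner floor of the open-topped square bay, 10 mm above the counter; axes as the loader's. The bay is 84 x 84 mm inside with 5 mm walls whose rim is 55 mm above the counter; the drum's side is 61 mm from the bay's centre, on the -y side, and 40 mm higher than the rim. The cartridge may stand anywhere on this floor.
- knob_grip (a point): point on the knob's vertical axis, 130 mm above the counter: a good TCP height for gripping. The knob's grip is a round black cylinder 54 mm in diameter from 104 to 146 mm above the counter, standing on the knob's flat round skirt (92 mm in diameter, 99 to 104 mm), which turns with it. Axes as the loader's.
- knob (a joint): angle of the winding knob in rad, growing clockwise seen from above, 0 to 6.0 with hard stops at both ends. Turns with light friction (0.06 N m) and stays where it is left. The pointer stands on the mark when knob equals preset; at the start the knob is 2.6 to 4.3 rad short of that. 
- preset (a joint): angle of the flat aluminium preset ring round the knob's skirt (136 mm in diameter, top 99 mm above the counter), same zero and sense as knob. Already set, stiff (0.4 N m): do not turn it.
- pointer (a point): tip of the white pointer line on the knob's skirt, 47 mm from the knob's axis, 104 mm above the counter. The line, 6 mm wide, runs out from the grip to the skirt's edge, and is repeated on top of the grip. Site x axis points outward.
- mark (a point): inner end of the orange preset mark on the ring, 47 mm from the knob's axis, 99 mm above the counter. The mark is an orange bar 12 mm wide and 21 mm long, running outward from the skirt's edge. Site x axis points outward.
- dome: amber glass safelight dome, 112 mm in diameter, 58 mm high, flat side down; leave alone. Origin: centre of the underside.
- retriever: black plastic film leader retriever, flat, 28 x 117 x 14 mm, long along its y; leave alone. Origin: on its underside, near the middle.
- clip: stainless steel film clip lying flat, 130 x 24 x 13 mm, long along its x; leave alone. Origin: on its underside, near the middle.
- tin: round aluminium film tin with a dark lid, 104 mm in diameter, 36 mm high; leave alone. Origin: centre of the underside.
- loupe: black loupe standing upright, 52 mm in diameter, 50 mm high; leave alone. Origin: centre of the underside.
Things that resemble listed ones, but are neither listed nor needed, are in the scene too. What is shaped like the cart_yellow but green is not meant.

How it is judged (in metres and radians):
On the way, in this order (a step that is already met when the one before it is completed fails the run):
1. the yellow-capped cartridge stands upright on the bay's floor, let go (x of cart_yellow in the frame of bay between -0.026 and 0.026 m and y of cart_yellow in the frame of bay between -0.026 and 0.026 m and z of cart_yellow in the frame of bay between -0.006 and 0.007 m and angle between cart_yellow's own z axis and vertical below 0.12 rad and contact force between cart_yellow and the fingers below 0.3 N), for 0.2 s.
2. the knob's pointer is wound into the orange mark (horizontal distance between pointer and mark below 0.0065 m and velocity of joint knob between -0.1 and 0.1 rad/s), for 0.2 s.
At the end, for the whole second after the job is handed in: The yellow-capped cartridge stands on the bay's floor (origin within 7 mm of it in height, tilted less than 0.12 rad), at rest; the tip of the knob's pointer is within 6.5 mm of the mark's inner end (about 0.14 rad), the knob still (x of cart_yellow in the frame of bay between -0.026 and 0.026 m and y of cart_yellow in the frame of bay between -0.026 and 0.026 m and z of cart_yellow in the frame of bay between -0.006 and 0.007 m and angle between cart_yellow's own z axis and vertical below 0.12 rad and horizontal distance between pointer and mark below 0.0065 m and linear speed of cart_yellow below 0.02 m/s and velocity of joint knob between -0.05 and 0.05 rad/s); the robot touches nothing.
It fails at once if the knob is wound more than about 0.4 rad before the yellow-capped cartridge is in the bay, or the cartridge leaves the bay after that (distance of pointer from where it was at the start of the episode above 0.018 m and not (x of cart_yellow in the frame of bay between -0.045 and 0.045 m and y of cart_yellow in the frame of bay between -0.045 and 0.045 m and z of cart_yellow in the frame of bay below 0.03 m)).
It fails at once if the preset ring is turned (mark moved more than 6 mm) (distance of mark from where it was at the start of the episode above 0.006 m).
It fails at once if the black-capped cartridge, dome, retriever, clip, tin or loupe is moved more than 20 mm (distance of any of cart_black, dome, retriever, clip, tin, loupe from where it was at the start of the episode above 0.02 m).
It also fails if it takes over 67 s, if anything falls off the work surface, if the arm or the gripper's body presses on something with over 40 N, if the wrist force passes 120 N, or if a joint passes its speed limit or range.

## Working session

There is one attempt and no reset: what is moved stays moved. The work goes in short steps, Python scripts to look and compute and a tool call to move; the robot and the scene stay as the last step left them, time stands still between calls to the robot, and variables do not carry over. Pictures are saved under pics/ and viewed, at most 10 in all, crops included, and the job is handed in when it is done.

Besides the shell and the picture viewer there is one more tool, called by a JSON object that holds its "name" and its "arguments", one argument or row to a line. arm_command: Moves the arm, as the interface text tells. Its arguments: {"type":"object","properties":{"rows":{"type":"array"},"squeeze":{"type":"number"}},"required":["rows"]}

```bash
mkdir -p pics; cat > h.py <<'E'
import numpy as np, cv2
from workcell import env
def grab(n):
    f=env.grab_frame(n); f['f']=240/np.tan(np.radians(f['fov_y'])/2); return f
def w(f,u,v,z=None):
    """pixel -> world, on plane z (mm) or by depth"""
    d=np.array([(u-f['cx'])/f['f'],(v-f['cy'])/f['f'],1.]); R=np.array(f['R']);t=np.array(f['t'])
    c=-R.T@t; r=R.T@d
    s=f['z_map'][int(v),int(u)] if z is None else (z-c[2])/r[2]
    return c+s*r
E
python3 - <<'E'
from h import *
s=env.state(); print({k:np.round(v,2) for k,v in s.items()})
for n in('top','side'):
    f=grab(n); cv2.imwrite(f'pics/{n}0.png',f['img']); np.save(f'{n}0.npy',f,allow_pickle=True)
    print(n,f['f'],f['cx'],f['cy'],np.round(-np.array(f['R']).T@f['t']))
E
```

```text
{'time_s': np.float64(0.0), 'qpos': array([-72.48,  18.35,  89.71,  -0.  ,  72.04,  -1.15]), 'qvel': array([ 0.03, -0.15, -0.03,  0.01,  0.06, -0.03]), 'effort': array([  0.  , -41.25, -23.2 ,   0.07,   0.05,  -0.  ]), 'ee_pos': array([ 183.89, -544.3 ,  231.93]), 'ee_rot': array([-179.9 ,    0.  ,   18.67]), 'force': array([ 0.45, -0.86, -0.33]), 'torque': array([0.01, 0.  , 0.01]), 'gripper_force': np.float64(0.0), 'gripper_width': np.float64(91.14)}
top 583.9864978449154 320.65253581234435 246.38016023315134 [ 362.  -24. 1290.]
side 509.7314539235622 316.36725577467666 236.3012121894054 [172. 757. 849.]
```

View pics/top0.png

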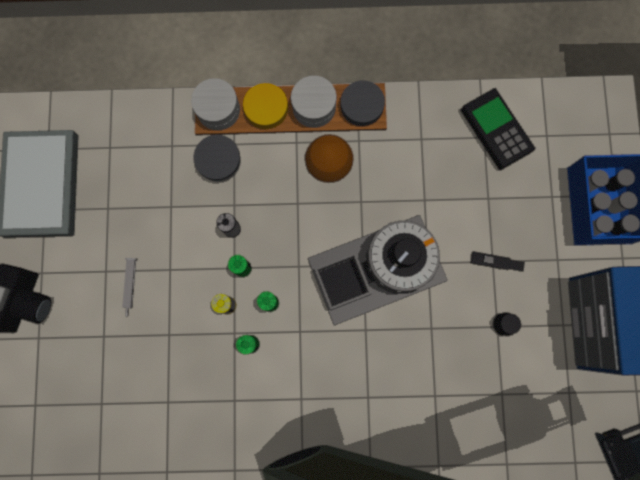

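View pics/side0.png

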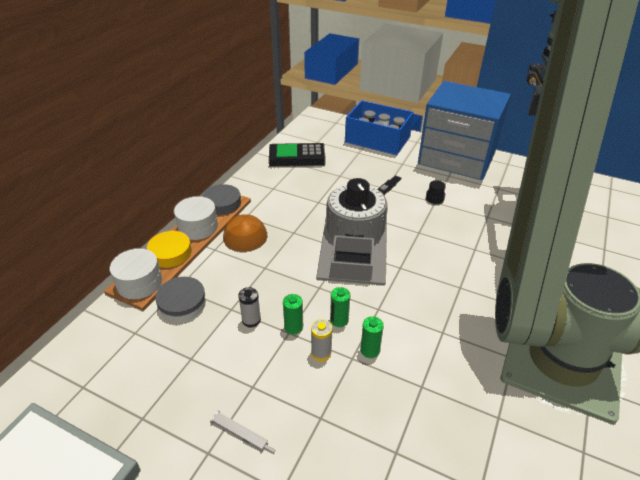

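Candidates, in top-view pixels: the yellow-capped cartridge at (222,303), also at side (321,340). The green ones are at (238,265), (266,301) and (246,344), the black-capped one at (226,225), and a yellow tin lid at (265,105). I choose (222,303). The loader's knob is at about (404,255), the bay at (342,281), the mark near (429,242) and the pointer towards (393,270).

```bash
python3 - <<'E'
from h import *
F={n:np.load(n+'0.npy',allow_pickle=True).item() for n in('top','side')}
f=F['top']; hsv=cv2.cvtColor(f['img'],cv2.COLOR_BGR2HSV)
# cartridges: depth-based tops
for n,(u,v) in dict(y=(222,303),g1=(238,265),g2=(266,301),g3=(246,344),b=(226,225)).items():
    P=np.array([w(f,a,b) for b in range(v-16,v+17) for a in range(u-16,u+17) if f['z_map'][b,a]>0])
    T=P[(P[:,2]>76)&(P[:,2]<86)]; S=P[P[:,2]>86]
    print(n,'cap',np.round((T.min(0)+T.max(0))/2),np.round(np.ptp(T,axis=0)),'stub',np.round(S.mean(0)) if len(S) else '')
# loader
P=np.array([[*w(f,a,b),a,b] for b in range(200,330) for a in range(300,460) if f['z_map'][b,a]>0])
K=P[P[:,2]>140]; c,r=cv2.minEnclosingCircle(K[:,:2].astype(np.float32)); print('grip',np.round(c),r,K[:,2].mean())
D=P[(P[:,2]>90)&(P[:,2]<108)]; c2,r2=cv2.minEnclosingCircle(D[:,:2].astype(np.float32)); print('drum',np.round(c2),r2)
B=P[(P[:,2]>5)&(P[:,2]<16)]; rc=cv2.minAreaRect(B[:,:2].astype(np.float32)); print('base',rc)
W=P[(P[:,2]>50)&(P[:,2]<60)]; print('rim',cv2.minAreaRect(W[:,:2].astype(np.float32)))
m=cv2.inRange(hsv,(5,150,120),(20,255,255)); m[:225]=0;m[:, :400]=0;m[270:]=0;m[:,450:]=0
v,u=np.nonzero(m); print('mark px',u.mean(),v.mean(),len(u),np.round(w(f,u.mean(),v.mean(),99)))
big=cv2.resize(f['img'][200:330,300:460],None,fx=4.0,fy=4.0,interpolation=cv2.INTER_CUBIC)
y=cv2.resize(f['img'][210:360,200:290],(312,520),interpolation=cv2.INTER_CUBIC)[:, :160+152]
out=np.zeros((520,640+160,3),np.uint8); out[:,:640]=big
y=cv2.resize(f['img'][280:330,200:250],(160,160)); out[:160,640:]=y
g=F['side']['img']; out[170:330,640:]=cv2.resize(g[310:370,291:351],(160,160))
cv2.imwrite('pics/crop1.png',out)
E
```

```text
y cap [437. 194.  81.] [39. 40.  9.] stub [437. 195.  88.]
g1 cap [519. 160.  81.] [38. 39.  9.] stub [519. 159.  88.]
g2 cap [441. 100.  81.] [39. 38. 10.] stub [439. 101.  88.]
g3 cap [352. 143.  82.] [39. 39.  9.] stub [354. 143.  89.]
b cap [608. 184.  81.] [40. 40.  9.] stub [608. 183.  88.]
grip [ 527. -187.] 27.953256607055664 147.00245939215057
drum [ 526. -187.] 74.01665496826172
base ((521.4624633789062, -146.0052490234375), (356.2318420410156, 287.798828125), 88.6004638671875)
rim ((479.32763671875, -100.79911041259766), (141.35183715820312, 174.83551025390625), 26.330772399902344)
mark px 428.4651162790698 241.58139534883722 43 [ 553. -239.   99.]
```

View pics/crop1.png

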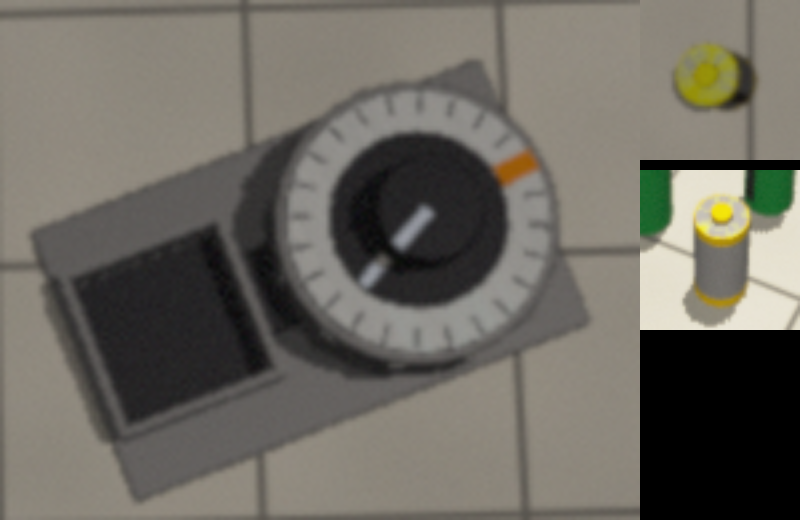

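The crop confirms the yellow-capped cartridge, and the bay is empty. In crop pixels the bay rim corners are (65,278), (222,222), (280,375) and (125,430), the pointer tip is at (362,286), and the mark runs from (498,176) to (537,158).

```bash
cat >> h.py <<'E'
from scipy.spatial.transform import Rotation as Ro
def delta(x,y,z,psi):
    s=env.state(); R=Ro.from_euler('xyz',s['ee_rot'],degrees=True).as_matrix()
    d=R.T@(np.array([x,y,z])-s['ee_pos']); a=(s['ee_rot'][2]-psi)
    print('d',np.round(d,1),'roll',round(a/5,2),'or',round((a+180)/5,2),round((a-180)/5,2),'q6',s['qpos'][5])
E
python3 - <<'E'
from h import *
f=np.load('top0.npy',allow_pickle=True).item()
px=lambda p,z:w(f,300+(p[0]-1.5)/4,200+(p[1]-1.5)/4,z)[:2]
bay=np.mean([px(p,55) for p in[(65,278),(222,222),(280,375),(125,430)]],0)
b=[px(p,10) for p in[(32,235),(478,60),(590,322),(138,500)]]
K=np.array([526.5,-187]); a=lambda v:np.degrees(np.arctan2(v[1],v[0]))
print('bay',bay,'dist',np.linalg.norm(bay-K),'yaw y',a(bay-K),'base edges',a(b[0]-b[1]),a(b[3]-b[2]),np.mean(b,0))
pt=px((362,286),104)-K; g=f['img'][200:330,300:460]
mi=(px((498,176),99)+px((505,186),99))/2-K; m=np.array([553.,-239])-K
print('pointer',pt,np.linalg.norm(pt),a(pt),'mark',m,a(m),a(mi))
s=np.arange(50,); 
delta(437,194.5,200,109.5)
E
```

```text
bay [479.55959195 -60.95590548] dist 134.5009876249288 yaw y 110.42596436585691 base edges 110.15507990163296 109.8982767114803 [ 508.53303495 -138.60554047]
pointer [-33.68968282  30.55364559] 45.48098489714074 137.79467431628865 mark [ 26.5 -52. ] -62.995909297240345 -66.25622633059626
d [ 476.3 -618.9   33. ] roll -18.17 or 17.83 -54.17 q6 -1.1472180800713125
```

{"name": "arm_command", "arguments": {
  "rows": [
    {"delta_pos": [24, -31, 0], "roll": -1, "jaw": 77},
    {"delta_pos": [48, -62, 0], "roll": -2, "jaw": 77},
    {"delta_pos": [72, -93, 0], "roll": -3, "jaw": 77},
    {"delta_pos": [96, -124, 0], "roll": -4, "jaw": 77},
    {"delta_pos": [120, -155, 0], "roll": -5, "jaw": 77},
    {"delta_pos": [144, -186, 0], "roll": -6, "jaw": 77},
    {"delta_pos": [168, -217, 0], "roll": -7, "jaw": 77},
    {"delta_pos": [192, -248, 0], "roll": -8, "jaw": 77},
    {"delta_pos": [216, -279, 0], "roll": -9, "jaw": 77},
    {"delta_pos": [240, -310, 0], "roll": -10, "jaw": 77},
    {"delta_pos": [264, -341, 0], "roll": -11, "jaw": 77},
    {"delta_pos": [288, -372, 0], "roll": -12, "jaw": 77},
    {"delta_pos": [312, -403, 0], "roll": -13, "jaw": 77},
    {"delta_pos": [336, -434, 0], "roll": -14, "jaw": 77},
    {"delta_pos": [360, -465, 0], "roll": -15, "jaw": 77},
    {"delta_pos": [384, -496, 0], "roll": -16, "jaw": 77},
    {"delta_pos": [408, -527, 0], "roll": -17, "jaw": 77},
    {"delta_pos": [430, -559, 0], "roll": -18.1, "jaw": 77},
    {"delta_pos": [455, -590, 0], "roll": -18.1, "jaw": 77},
    {"delta_pos": [476, -619, 0], "roll": -18.1, "jaw": 77}
  ],
  "squeeze": 20
}}

```text
time_s: 1.77
ee_pos: [437.1, 196.4, 232.4]
ee_rot: [-180.0, 0.0, 109.2]
force: [1.4, -0.2, 0.5]
gripper_width: 70.3
gripper_force: 0.0
```

```bash
python3 - <<'E'
from h import *
s=env.state(); print(s['time_s'],s['ee_pos'],s['ee_rot'],s['gripper_width']); delta(437,194.5,200,110)
E
```

```text
1.7667 [437.08424839 196.41740395 232.41989562] [-1.79994735e+02  5.86749377e-03  1.09237110e+02] 70.3465953233617
d [-1.8 -0.7 32.4] roll -0.15 or 35.85 -36.15 q6 3.591774630618908
```

{"name": "arm_command", "arguments": {
  "rows": [
    {"delta_pos": [-2, -0.5, 30], "roll": -0.2, "jaw": 77},
    {"delta_pos": [-2, -0.5, 60], "roll": -0.2, "jaw": 77},
    {"delta_pos": [-2, -0.5, 90], "roll": -0.2, "jaw": 77},
    {"delta_pos": [-2, -0.5, 115], "roll": -0.2, "jaw": 77},
    {"delta_pos": [-2, -0.5, 135], "roll": -0.2, "jaw": 77},
    {"delta_pos": [-2, -0.5, 150], "roll": -0.2, "jaw": 77},
    {"delta_pos": [-2, -0.5, 160], "roll": -0.2, "jaw": 77},
    {"delta_pos": [-2, -0.5, 164], "roll": -0.2, "jaw": 77},
    {"delta_pos": [-2, -0.5, 164], "roll": -0.2, "jaw": 77},
    {"delta_pos": [-2, -0.5, 164], "roll": -0.2, "jaw": 25},
    {"delta_pos": [-2, -0.5, 164], "roll": -0.2, "jaw": 25},
    {"delta_pos": [-2, -0.5, 164], "roll": -0.2, "jaw": 25},
    {"delta_pos": [-2, -0.5, 164], "roll": -0.2, "jaw": 25},
    {"delta_pos": [-2, -0.5, 164], "roll": -0.2, "jaw": 25},
    {"delta_pos": [-2, -0.5, 164], "roll": -0.2, "jaw": 25},
    {"delta_pos": [-2, -0.5, 164], "roll": -0.2, "jaw": 25}
  ]
}}

```text
time_s: 3.1
ee_pos: [437.5, 192.1, 69.2]
ee_rot: [179.9, 0.0, 110.2]
force: [0.4, -0.7, 2.9]
gripper_width: 39.6
gripper_force: 20.0
```

{"name": "arm_command", "arguments": {
  "rows": [
    {"delta_pos": [0, 0, -10], "roll": 0, "jaw": 25},
    {"delta_pos": [0, 0, -30], "roll": 0, "jaw": 25},
    {"delta_pos": [0, 0, -60], "roll": 0, "jaw": 25},
    {"delta_pos": [0, 0, -90], "roll": 0, "jaw": 25},
    {"delta_pos": [0, 0, -115], "roll": 0, "jaw": 25},
    {"delta_pos": [0, 0, -130], "roll": 0, "jaw": 25},
    {"delta_pos": [0, 0, -130], "roll": 0, "jaw": 25}
  ]
}}

```text
time_s: 3.68
ee_pos: [438.8, 192.7, 201.8]
ee_rot: [179.6, -0.0, 110.2]
force: [-0.1, 0.5, -1.7]
gripper_width: 39.6
gripper_force: 20.0
```

```bash
python3 - <<'E'
from h import *
s=env.state(); print(s['time_s'],s['ee_pos'],s['gripper_width']); delta(481,-62,200,110)
f=grab('side')
cv2.imwrite('pics/held.png',f['img'][180:380,200:450])
E
```

```text
3.6833 [438.75289372 192.67811668 201.84711321] 39.561351273246764
d [-253.6  -48.2    1.5] roll 0.03 or 36.03 -35.97 q6 2.168561281545543
```

View pics/held.png

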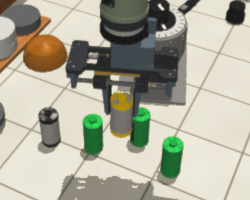

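The cartridge is held upright between the fingers (crop about (121,115)), and its neighbours haven't moved. Next I carry it to the bay.

{"name": "arm_command", "arguments": {
  "rows": [
    {"delta_pos": [-10, -2, 0], "roll": 0, "jaw": 25},
    {"delta_pos": [-30, -6, 0], "roll": 0, "jaw": 25},
    {"delta_pos": [-55, -10, 0], "roll": 0, "jaw": 25},
    {"delta_pos": [-82, -15, 0], "roll": 0, "jaw": 25},
    {"delta_pos": [-110, -21, 0], "roll": 0, "jaw": 25},
    {"delta_pos": [-140, -27, 0], "roll": 0, "jaw": 25},
    {"delta_pos": [-170, -32, 0], "roll": 0, "jaw": 25},
    {"delta_pos": [-200, -38, 0], "roll": 0, "jaw": 25},
    {"delta_pos": [-225, -43, 0], "roll": 0, "jaw": 25},
    {"delta_pos": [-243, -46, 0], "roll": 0, "jaw": 25},
    {"delta_pos": [-254, -48, 0], "roll": 0, "jaw": 25},
    {"delta_pos": [-254, -48, 0], "roll": 0, "jaw": 25},
    {"delta_pos": [-254, -48, 0], "roll": 0, "jaw": 25}
  ]
}}

```text
time_s: 4.82
ee_pos: [478.7, -63.1, 197.5]
ee_rot: [-179.9, -0.1, 110.1]
force: [-0.3, 0.6, -2.4]
gripper_width: 39.8
gripper_force: 20.0
```

```bash
python3 - <<'E'
from h import *
s=env.state(); print(s['time_s'],s['ee_pos'],s['gripper_width'],s['ee_rot']); delta(481,-62,79,110)
E
```

```text
4.8167 [478.73921193 -63.05606458 197.53606021] 39.75737587712065 [-1.79870142e+02 -1.02608754e-01  1.10090797e+02]
d [  0.    2.8 118.5] roll 0.02 or 36.02 -35.98 q6 -28.989644819327477
```

{"name": "arm_command", "arguments": {
  "rows": [
    {"delta_pos": [0, 2, 20], "roll": 0, "jaw": 25},
    {"delta_pos": [0, 2, 45], "roll": 0, "jaw": 25},
    {"delta_pos": [0, 2, 70], "roll": 0, "jaw": 25},
    {"delta_pos": [0, 2, 90], "roll": 0, "jaw": 25},
    {"delta_pos": [0, 2, 103], "roll": 0, "jaw": 25},
    {"delta_pos": [0, 2, 110], "roll": 0, "jaw": 25},
    {"delta_pos": [0, 2, 114], "roll": 0, "jaw": 25},
    {"delta_pos": [0, 2, 116], "roll": 0, "jaw": 25},
    {"delta_pos": [0, 2, 116], "roll": 0, "jaw": 25},
    {"delta_pos": [0, 2, 116], "roll": 0, "jaw": 25}
  ]
}}

```text
time_s: 5.65
ee_pos: [482.0, -62.2, 83.5]
ee_rot: [179.9, 0.0, 110.2]
force: [1.0, 0.6, -1.4]
gripper_width: 39.7
gripper_force: 20.0
```

```bash
python3 - <<'E'
from h import *
s=env.state(); print(s['time_s'],s['ee_pos'],s['force'],s['ee_rot']); delta(481,-62,79,110)
f=grab('side'); cv2.imwrite('pics/bay.png',cv2.resize(f['img'][150:300,270:470],None,fx=3,fy=3))
E
```

```text
5.65 [482.04290564 -62.1862417   83.48083564] [ 0.98520133  0.55593893 -1.38866453] [1.79918241e+02 4.64379337e-02 1.10185558e+02]
d [ 0.5 -0.9  4.5] roll 0.04 or 36.04 -35.96 q6 -28.890447487794727
```

View pics/bay.png

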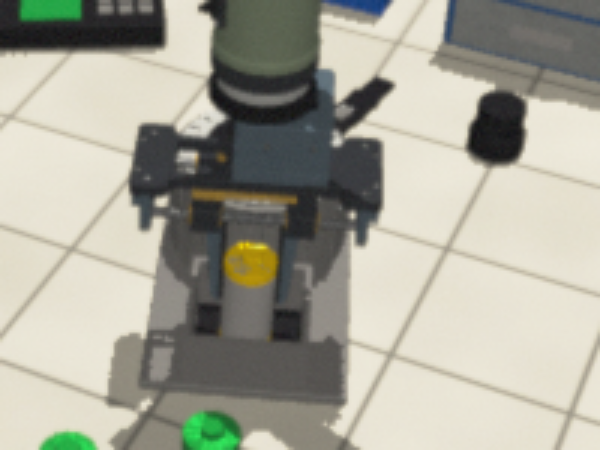

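The picture shows the cartridge upright in the bay opening, cap at (250,263), with the fingers just above the rim. Next I lower it onto the floor and release.

{"name": "arm_command", "arguments": {
  "rows": [
    {"delta_pos": [0, 0, 2], "roll": 0, "jaw": 25},
    {"delta_pos": [0, 0, 3], "roll": 0, "jaw": 25},
    {"delta_pos": [0, 0, 4], "roll": 0, "jaw": 25},
    {"delta_pos": [0, 0, 4], "roll": 0, "jaw": 25},
    {"delta_pos": [0, 0, 4], "roll": 0, "jaw": 25}
  ]
}}

```text
time_s: 6.12
ee_pos: [481.7, -62.4, 79.1]
ee_rot: [180.0, 0.0, 110.2]
force: [-1.1, -0.5, 3.2]
gripper_width: 39.4
gripper_force: 20.0
```

{"name": "arm_command", "arguments": {
  "rows": [
    {"delta_pos": [0, 0, 0], "roll": 0, "jaw": 66},
    {"delta_pos": [0, 0, 0], "roll": 0, "jaw": 66},
    {"delta_pos": [0, 0, 0], "roll": 0, "jaw": 66},
    {"delta_pos": [0, 0, 0], "roll": 0, "jaw": 66},
    {"delta_pos": [0, 0, 0], "roll": 0, "jaw": 66},
    {"delta_pos": [0, 0, 0], "roll": 0, "jaw": 66},
    {"delta_pos": [0, 0, -10], "roll": 0, "jaw": 66},
    {"delta_pos": [0, 0, -30], "roll": 0, "jaw": 66},
    {"delta_pos": [0, 0, -60], "roll": 0, "jaw": 66},
    {"delta_pos": [0, 0, -95], "roll": 0, "jaw": 66},
    {"delta_pos": [0, 0, -130], "roll": 0, "jaw": 66},
    {"delta_pos": [0, 0, -150], "roll": 0, "jaw": 66},
    {"delta_pos": [0, 0, -150], "roll": 0, "jaw": 66}
  ]
}}

```text
time_s: 7.2
ee_pos: [484.1, -62.7, 233.6]
ee_rot: [179.5, 0.3, 110.2]
force: [0.7, 0.6, 0.6]
gripper_width: 60.1
gripper_force: 0.0
```

```bash
python3 - <<'E'
from h import *
s=env.state(); print(s['time_s'],s['ee_pos'],s['gripper_width']); 
f=grab('top'); 
P=np.array([[*w(f,a,b),a,b] for b in range(230,330) for a in range(300,400) if f['z_map'][b,a]>0])
hsv=cv2.cvtColor(f['img'],cv2.COLOR_BGR2HSV); m=cv2.inRange(hsv,(22,120,60),(35,255,255)); m[:220]=0
v,u=np.nonzero(m); print(len(u),u.mean(),v.mean(),'z',np.median([w(f,a,b)[2] for a,b in zip(u,v)]),w(f,u.mean(),v.mean(),92)) if len(u) else print('hidden')
wf=grab('wrist'); cv2.imwrite('pics/two.png',np.hstack([f['img'][180:400,240:480],cv2.resize(wf['img'],(293,220)),cv2.resize(grab('side')['img'][170:300,290:420],(220,220))]))
delta(526.5,-187,200,110)
print('q',s['qpos'])
E
```

```text
7.2 [484.07677016 -62.69102531 233.63472621] 60.12580913824356
hidden
d [-132.9   -0.    27.8] roll 0.03 or 36.03 -35.97 q6 -28.894401136383635
q [-8.72716966e+00  1.01395333e+01  1.00771848e+02 -3.19556530e-03
  6.84989486e+01 -2.88949153e+01]
```

View pics/two.png

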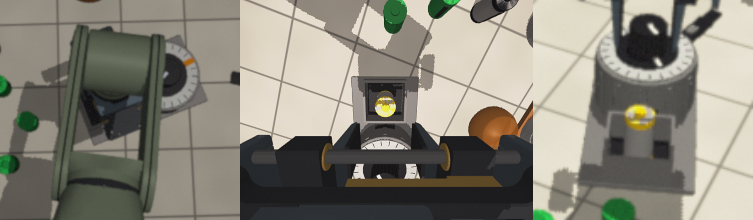

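The side view shows the cartridge upright in the bay (cap at (640,118) in the composite), seen in the wrist view too. Next is the knob, with the wrist pre-turned so the whole wind has room.

{"name": "arm_command", "arguments": {
  "rows": [
    {"delta_pos": [-10, 0, 0], "roll": -1, "jaw": 82},
    {"delta_pos": [-25, 0, 0], "roll": -2, "jaw": 82},
    {"delta_pos": [-40, 0, 0], "roll": -3, "jaw": 82},
    {"delta_pos": [-55, 0, 0], "roll": -4, "jaw": 82},
    {"delta_pos": [-70, 0, 0], "roll": -5, "jaw": 82},
    {"delta_pos": [-85, 0, 0], "roll": -6, "jaw": 82},
    {"delta_pos": [-100, 0, 0], "roll": -7, "jaw": 82},
    {"delta_pos": [-113, 0, 0], "roll": -8, "jaw": 82},
    {"delta_pos": [-123, 0, 0], "roll": -9, "jaw": 82},
    {"delta_pos": [-130, 0, 0], "roll": -10, "jaw": 82},
    {"delta_pos": [-133, 0, 0], "roll": -11, "jaw": 82},
    {"delta_pos": [-133, 0, 0], "roll": -12, "jaw": 82},
    {"delta_pos": [-133, 0, 0], "roll": -13, "jaw": 82},
    {"delta_pos": [-133, 0, 0], "roll": -13, "jaw": 82},
    {"delta_pos": [-133, 0, 0], "roll": -13, "jaw": 82},
    {"delta_pos": [-133, 0, 0], "roll": -13, "jaw": 82}
  ]
}}

```text
time_s: 8.68
ee_pos: [526.9, -186.9, 227.6]
ee_rot: [180.0, -0.1, 175.1]
force: [-0.1, -0.2, -0.0]
gripper_width: 74.8
gripper_force: 0.0
```

```bash
python3 - <<'E'
from h import *
s=env.state(); print(s['time_s'],s['ee_pos'],s['ee_rot'],s['gripper_width'],s['qpos']); delta(526.5,-187,132,175)
f=grab('side'); hsv=cv2.cvtColor(f['img'],cv2.COLOR_BGR2HSV); m=cv2.inRange(hsv,(22,150,80),(35,255,255)); m[:,:300]=0; m[300:]=0;m[:150]=0
v,u=np.nonzero(m); P=np.array([w(f,a,b) for a,b in zip(u,v)]); print(len(u),P.max(0),P.min(0),np.median(P[P[:,2]>90],0))
E
```

```text
8.6833 [ 526.85155568 -186.93119439  227.58670485] [ 1.79966923e+02 -1.23490306e-01  1.75067406e+02] 74.77681955721542 [-2.07128351e+01  1.71288437e+01  9.21405858e+01 -1.85546057e-03
  7.08584019e+01 -1.05779595e+02]
d [ 0.1 -0.2 95.6] roll 0.01 or 36.01 -35.99 q6 -105.77959503578248
103 [518.45975313 756.64105014 849.42011651] [ 171.99293856 -122.47107676   43.79795172] [479.17694117 -54.50709849  94.90805027]
```

{"name": "arm_command", "arguments": {
  "rows": [
    {"delta_pos": [0, 0, 15], "roll": 0, "jaw": 82},
    {"delta_pos": [0, 0, 35], "roll": 0, "jaw": 82},
    {"delta_pos": [0, 0, 55], "roll": 0, "jaw": 82},
    {"delta_pos": [0, 0, 75], "roll": 0, "jaw": 82},
    {"delta_pos": [0, 0, 88], "roll": 0, "jaw": 82},
    {"delta_pos": [0, 0, 94], "roll": 0, "jaw": 82},
    {"delta_pos": [0, 0, 95], "roll": 0, "jaw": 82},
    {"delta_pos": [0, 0, 95], "roll": 0, "jaw": 82},
    {"delta_pos": [0, 0, 95], "roll": 0, "jaw": 82},
    {"delta_pos": [0, 0, 95], "roll": 0, "jaw": 45},
    {"delta_pos": [0, 0, 95], "roll": 0, "jaw": 45},
    {"delta_pos": [0, 0, 95], "roll": 0, "jaw": 45},
    {"delta_pos": [0, 0, 95], "roll": 0, "jaw": 45},
    {"delta_pos": [0, 0, 95], "roll": 0, "jaw": 45},
    {"delta_pos": [0, 0, 95], "roll": 0, "jaw": 45}
  ],
  "squeeze": 15
}}

```text
time_s: 9.98
ee_pos: [527.8, -185.1, 134.4]
ee_rot: [179.8, 0.1, 175.1]
force: [-0.3, 6.3, 2.3]
gripper_width: 53.6
gripper_force: 15.0
```

{"name": "arm_command", "arguments": {
  "rows": [
    {"delta_pos": [0, 0, 0], "roll": 0.5, "jaw": 45},
    {"delta_pos": [0, 0, 0], "roll": 1.5, "jaw": 45},
    {"delta_pos": [0, 0, 0], "roll": 2.5, "jaw": 45},
    {"delta_pos": [0, 0, 0], "roll": 3.5, "jaw": 45},
    {"delta_pos": [0, 0, 0], "roll": 4.5, "jaw": 45},
    {"delta_pos": [0, 0, 0], "roll": 5.5, "jaw": 45},
    {"delta_pos": [0, 0, 0], "roll": 6.5, "jaw": 45},
    {"delta_pos": [0, 0, 0], "roll": 7.5, "jaw": 45},
    {"delta_pos": [0, 0, 0], "roll": 8.5, "jaw": 45},
    {"delta_pos": [0, 0, 0], "roll": 9.5, "jaw": 45},
    {"delta_pos": [0, 0, 0], "roll": 10.5, "jaw": 45},
    {"delta_pos": [0, 0, 0], "roll": 11.5, "jaw": 45},
    {"delta_pos": [0, 0, 0], "roll": 12.5, "jaw": 45},
    {"delta_pos": [0, 0, 0], "roll": 13.5, "jaw": 45},
    {"delta_pos": [0, 0, 0], "roll": 14.5, "jaw": 45},
    {"delta_pos": [0, 0, 0], "roll": 15.5, "jaw": 45},
    {"delta_pos": [0, 0, 0], "roll": 16.5, "jaw": 45},
    {"delta_pos": [0, 0, 0], "roll": 17.5, "jaw": 45},
    {"delta_pos": [0, 0, 0], "roll": 18, "jaw": 45},
    {"delta_pos": [0, 0, 0], "roll": 18, "jaw": 45}
  ]
}}

```text
time_s: 11.65
ee_pos: [525.4, -187.2, 134.3]
ee_rot: [-179.8, 0.0, 85.1]
force: [-6.1, -0.1, 4.7]
gripper_width: 53.7
gripper_force: 15.0
```

{"name": "arm_command", "arguments": {
  "rows": [
    {"delta_pos": [0, 0, 0], "roll": 0.5, "jaw": 45},
    {"delta_pos": [0, 0, 0], "roll": 1.5, "jaw": 45},
    {"delta_pos": [0, 0, 0], "roll": 2.5, "jaw": 45},
    {"delta_pos": [0, 0, 0], "roll": 3.5, "jaw": 45},
    {"delta_pos": [0, 0, 0], "roll": 4.5, "jaw": 45},
    {"delta_pos": [0, 0, 0], "roll": 5.5, "jaw": 45},
    {"delta_pos": [0, 0, 0], "roll": 6.5, "jaw": 45},
    {"delta_pos": [0, 0, 0], "roll": 7.5, "jaw": 45},
    {"delta_pos": [0, 0, 0], "roll": 8.5, "jaw": 45},
    {"delta_pos": [0, 0, 0], "roll": 9.5, "jaw": 45},
    {"delta_pos": [0, 0, 0], "roll": 10.5, "jaw": 45},
    {"delta_pos": [0, 0, 0], "roll": 11.5, "jaw": 45},
    {"delta_pos": [0, 0, 0], "roll": 12.5, "jaw": 45},
    {"delta_pos": [0, 0, 0], "roll": 13.5, "jaw": 45},
    {"delta_pos": [0, 0, 0], "roll": 14.5, "jaw": 45},
    {"delta_pos": [0, 0, 0], "roll": 15.5, "jaw": 45},
    {"delta_pos": [0, 0, 0], "roll": 16.5, "jaw": 45},
    {"delta_pos": [0, 0, 0], "roll": 17.5, "jaw": 45},
    {"delta_pos": [0, 0, 0], "roll": 18, "jaw": 45},
    {"delta_pos": [0, 0, 0], "roll": 18, "jaw": 45}
  ]
}}

```text
time_s: 13.32
ee_pos: [523.3, -184.7, 134.1]
ee_rot: [-179.8, 0.5, -4.9]
force: [-10.1, 7.2, 8.8]
gripper_width: 54.0
gripper_force: 15.0
```

```bash
python3 - <<'E'
from h import *
s=env.state(); print(s['time_s'],s['qpos'])
f=grab('side'); wf=grab('wrist'); t=grab('top')
cv2.imwrite('pics/k2.png',np.hstack([cv2.resize(wf['img'],(400,300)),cv2.resize(f['img'][160:260,310:410],(300,300)),t['img'][200:300,360:460].repeat(3,0).repeat(3,1)[:, :100]]))
E
```

```text
13.3167 [-20.68259348  21.42429053 100.22388235   0.10606384  58.92419612
  74.21183684]
```

View pics/k2.png

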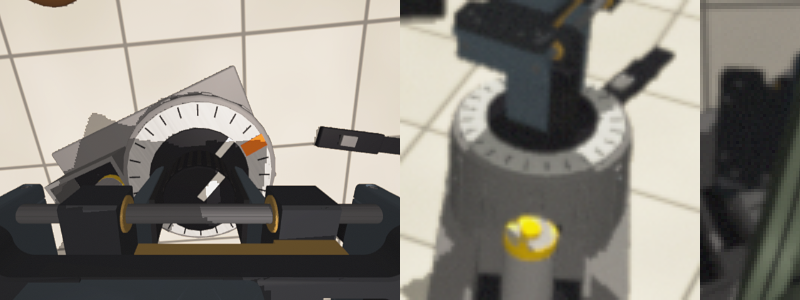

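The wrist view shows the pointer line from about (200,190) to (230,142) and the orange mark at (254,145), in half-size pixels, so the pointer is still a bit short. I measure the remaining angle at full resolution.

```bash
cat >> h.py <<'E'
def gap():
    s=env.state(); f=grab('wrist'); R=Ro.from_euler('xyz',s['ee_rot'],degrees=True).as_matrix(); T=np.array(f['T_tool_cam'])
    c=R@T[:3,3]+s['ee_pos']; Rc=R@T[:3,:3]; K=np.array([526.5,-187])
    v,u=np.mgrid[0:480,0:640]; d=np.stack([(u-f['cx'])/f['f'],(v-f['cy'])/f['f'],np.ones(u.shape)],-1)@Rc.T
    P=c+d*f['z_map'][...,None].astype(float); hsv=cv2.cvtColor(f['img'],cv2.COLOR_BGR2HSV)
    zr=np.abs(P[...,2]-100)<9; r=np.hypot(*(P[...,:2]-K).transpose(2,0,1))
    ring=zr&(r<75)&(r>45)&(hsv[...,1]<60)&(hsv[...,2]>100)&(u>150)
    o=cv2.inRange(hsv,(5,150,120),(20,255,255))>0; o&=zr&(r<80)
    cc=c+d*((99-c[2])/d[...,2])[...,None]; pc=c+d*((104-c[2])/d[...,2])[...,None]
    wm=(hsv[...,2]>120)&(hsv[...,1]<60)&(r>30)&(r<43)&zr
    a=lambda p:np.degrees(np.arctan2(*(p[:,:2].mean(0)-K)[::-1]))
    print('n',o.sum(),wm.sum(),'mark',cc[o].mean(0),a(cc[o]),'ptr',pc[wm].mean(0) if wm.any() else 0,a(pc[wm]) if wm.any() else 0,'gap',a(pc[wm])-a(cc[o]))
    m=pc[wm][:,:2]; 
    vx,vy,x0,y0=cv2.fitLine(m.astype(np.float32),cv2.DIST_HUBER,0,.01,.01).ravel(); print('line dir',np.degrees(np.arctan2(vy,vx)),x0,y0)
    return f,wm,o
E
python3 - <<'E'
from h import *
f,wm,o=gap(); v,u=np.nonzero(wm); print(u.min(),u.max(),v.min(),v.max())
E
```

```text
n 746 313 mark [ 550.59852508 -235.62993672   99.        ] -63.63932254374691 ptr [ 554.95345214 -211.50038447  104.        ] -40.73071992967083 gap 22.908602614076074
line dir -33.57431 554.46606 -211.30414
336 391 206 248
```

{"name": "arm_command", "arguments": {
  "rows": [
    {"delta_pos": [0, 0, 0], "roll": 0.6, "jaw": 45},
    {"delta_pos": [0, 0, 0], "roll": 1.4, "jaw": 45},
    {"delta_pos": [0, 0, 0], "roll": 2.2, "jaw": 45},
    {"delta_pos": [0, 0, 0], "roll": 3, "jaw": 45},
    {"delta_pos": [0, 0, 0], "roll": 3.7, "jaw": 45},
    {"delta_pos": [0, 0, 0], "roll": 4.1, "jaw": 45},
    {"delta_pos": [0, 0, 0], "roll": 4.2, "jaw": 45},
    {"delta_pos": [0, 0, 0], "roll": 4.2, "jaw": 45},
    {"delta_pos": [0, 0, 0], "roll": 4.2, "jaw": 45},
    {"delta_pos": [0, 0, 0], "roll": 4.2, "jaw": 45},
    {"delta_pos": [0, 0, 0], "roll": 4.2, "jaw": 45}
  ]
}}

```text
time_s: 14.43
ee_pos: [523.5, -183.9, 134.1]
ee_rot: [-179.9, 0.6, -25.9]
force: [-8.6, 8.4, 9.4]
gripper_width: 53.8
gripper_force: 15.0
```

```bash
sed -i 's/K=np.array(\[526.5,-187\])/K=np.array([524,-184.2])/' h.py; python3 - <<'E'
from h import *
f,wm,o=gap(); cv2.imwrite('pics/k3.png',f['img'][150:400,200:480])
E
```

```text
n 794 272 mark [ 550.61115345 -235.84041699   99.        ] -62.73720651648324 ptr [ 540.87427454 -216.71700935  104.        ] -62.57353773300889 gap 0.16366878347434977
line dir -64.78554 540.8771 -216.67958
```

View pics/k3.png

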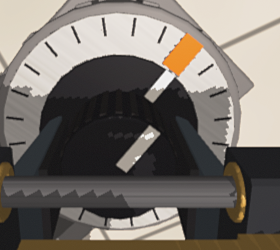

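The pointer (158,83) runs straight into the orange mark (183,55). Next I release and lift straight up.

{"name": "arm_command", "arguments": {
  "rows": [
    {"delta_pos": [0, 0, 0], "roll": 0, "jaw": 80},
    {"delta_pos": [0, 0, 0], "roll": 0, "jaw": 80},
    {"delta_pos": [0, 0, 0], "roll": 0, "jaw": 80},
    {"delta_pos": [0, 0, 0], "roll": 0, "jaw": 80},
    {"delta_pos": [0, 0, 0], "roll": 0, "jaw": 80},
    {"delta_pos": [0, 0, 0], "roll": 0, "jaw": 80},
    {"delta_pos": [0, 0, -10], "roll": 0, "jaw": 80},
    {"delta_pos": [0, 0, -30], "roll": 0, "jaw": 80},
    {"delta_pos": [0, 0, -60], "roll": 0, "jaw": 80},
    {"delta_pos": [0, 0, -90], "roll": 0, "jaw": 80},
    {"delta_pos": [0, 0, -110], "roll": 0, "jaw": 80},
    {"delta_pos": [0, 0, -110], "roll": 0, "jaw": 80},
    {"delta_pos": [0, 0, -110], "roll": 0, "jaw": 80},
    {"delta_pos": [0, 0, -110], "roll": 0, "jaw": 80}
  ]
}}

```text
time_s: 15.65
ee_pos: [526.7, -187.0, 243.2]
ee_rot: [180.0, 0.1, -25.8]
force: [0.6, 0.3, 0.1]
gripper_width: 73.0
gripper_force: 0.0
```

```bash
python3 - <<'E'
from h import *
f,wm,o=gap(); g=grab('side')['img']
cv2.imwrite('pics/k4.png',np.hstack([cv2.resize(f['img'],(400,300)),cv2.resize(g[150:350,230:430],(300,300))]))
E
```

```text
n 311 122 mark [ 550.56407299 -235.82223445   99.        ] -62.77028913709418 ptr [ 540.74517745 -216.71018013  104.        ] -62.74814128925489 gap 0.022147847839292467
line dir -65.621086 540.771 -216.66927
```

View pics/k4.png

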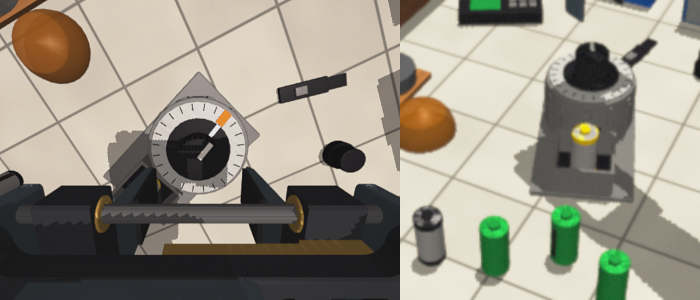

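The pointer meets the mark (wrist view about (220,122)). The cartridge stands in the bay (side view (585,140)), everything else is in place and the arm is clear.

```bash
python3 -c "
from workcell import env
print(env.job_done())"
```

```text
the job is handed in; nothing more can be done
None
```

I handed the job in at about 16 s: the yellow-capped cartridge stands upright in the bay and the knob was then wound about 201° in one grasp, with its pointer measured within 1° of the orange mark; no verdict came back.

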